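# Check a steel sample in the toggle-clamp nest

### The arm

A 6-joint arm with a two-finger parallel gripper is mounted at the origin on the work surface. World frame = base frame: x ahead of the robot, y to its left, z up, the work surface at z = 0. Lengths are in m, angles in rad, forces in N, time in s.
With the tool pointing down it reaches from about 0.35 to 0.85 m from the base axis. Payload 8.1 kg.
Tool frame: the origin (TCP) lies at the very end of the fingers, on their centre line; the grasp point (between the pads) lies 19 mm behind it; z points along the fingers, y is the direction in which the jaws open and shut (so a half turn about z gives the same grasp; the last joint's range is limited). The gripper opens to 93 mm and grips with 3 to 60 N. Pads are 15 mm wide; open, the fingers measure 128 mm over their backs; the gripper's body (75 mm by 188 mm) begins 65 mm behind the grasp point.
Start: joints at [1.229, 0.13, 1.488, -0, 1.523, -0.085], TCP at [0.152, 0.58, 0.219] pointing down, gripper open.
Joint ranges: [-2.96, 2.96], [-0.89, 2.26], [0.02, 2.5], [-1.34, 4.48], [0, 2.73], [-2.66, 2.66]. Speed limits (rad/s): [2.39, 2.39, 2.79, 3.14, 3.14, 3.14].

### API

Orientations are given as a rotation vector (axis times angle).
In Python, from plant import robot gives the robot as it stands.
- The arm moves only by the shell command python3 -m inch 'ROWS' [FORCE]. ROWS is JSON, a list that holds one entry, the list of rows, each a list of 7 numbers: the shift along the tool's x, y, z in cm, then the turn, a rotation vector about the tool's x, y, z in degrees, then the gripper command: -1 is fully open, 1 is shut, values between are in proportion. A call has 1 to 5 rows; each row shifts and turns the commanded pose from where the row before left it, along the tool's axes as they then stand; what a row does not reach is not made up. A row lasts 1/10 s, in which the tool goes at most 50 mm and 8.59 degrees, less where a joint would pass 70% of its speed; a pose out of reach is approached as far as the arm can. A call with a gripper value outside its range is refused whole. The fingers move at their own pace and stop on an object; FORCE is the grip in N (left out, the last holds). Time passes only in rows, so rows that do not move let the fingers close. It gives the time, the measured TCP pose, the force and the opening at its end, in the units of the state.
- robot.read_state(): the state, without advancing time (a new reading comes with each control period).
- robot.read_camera(name): name is "scene" or "side" or "wrist"; returns a dict with "image" (420x560x3 uint8, blue, green, red), "K" (3x3 intrinsics, pixels), "R" (3x3) and "t" (3): a world point X has camera coordinates R X + t; the wrist camera has in their place "tool_from_camera" (4x4, takes a point from camera to tool coordinates, whose origin is the TCP and whose axes are the flange's). Camera axes: x right, y down, z forward; pixel columns grow to the right and rows downward; lengths in m; the calibration is good to about 2 mm. The wrist camera is an equidistant fisheye: a pixel r from the principal point sees the ray r / f radians off the axis. A picture is of the moment at which its call begins: read the wrist's pose just before it. There is no depth.
- robot.close_job(): hands the job in, once; it reports no verdict.
The state is a dict: "t": time; "q": joint angles; "dq": joint speeds; "joint_torque": joint torques, N m; "tool_pos": TCP position; "orientation": TCP orientation; "force": force on the tool from outside, world axes, zero at the start; "wrist_torque": the same for the moment, N m; "opening": finger opening in m.
Only numpy, scipy, OpenCV 4.12 (cv2) and the standard library are available. Lean on these libraries where they do the work, as an engineer would, in place of code of your own. Each camera call takes 0.05 s, during which the arm holds its last target. There are 200 camera calls.

### The job

Take the steel T-section sample out of the wooden rack, set it down in the low-rimmed nest of the clamp fixture, let go of it, and swing the toggle clamp's handle all the way over centre so that its rubber foot is locked down on the sample. Then swing the handle fully back, leaving the sample in the nest, and finally take the sample and set it down flat on the floor of the aluminium trough, lengthwise near the trough's middle, leaving the clamp open (it fits in there only when held by its two ends). Leave the other objects on the bench where they are.

Things in the scene. Friction and masses are not known exactly. Their poses are not given: they have to be found in the camera images.
- sample: Bright steel T-section sample, 0.28 kg. Foot 36 (its x) x 50 (its y) x 12 mm high, and on it a central neck 20 (x) x 50 (y) x 16 mm; total height 28 mm. Origin: centre of the underside; z up. It is the same after a half turn. It can be pinched across the neck (20 mm, along its x, above 12 mm) or by its two ends (50 mm, along its y).
- rack_floor (a point): Wooden rack, fixed to the bench; the point is the centre of its floor, 8 mm above the bench; x, y are the rack's axes. Two upright cheeks, 14 mm thick, 60 mm wide along x and rising 48 mm above the floor, stand across y with 58 mm between them, one at each end of the sample, whose y lies along the rack's y; open on both x sides. So in the rack only the neck can be pinched.
- trough_floor (a point): Aluminium trough, fixed to the bench; the point is the centre of its floor, 8 mm above the bench. Straight channel 130 mm long along its y, 46 mm wide inside (x), walls 4 mm thick and rising 48 mm above the floor along both sides, open at the top and at both ends. The sample fits only with its y along the trough's y, and fingers fit beside it only at its two ends.
- fixture: Clamp fixture, fixed to the bench; origin under the middle of its 240 x 100 x 12 mm dark steel base plate (long along x); +x points from the toggle clamp to the nest, y is parallel to the clamp's hinge.
- nest (a point): Centre of the nest's floor, 20 mm above the bench, at x = +75 mm on the fixture. A steel pad with a low rim, 6 mm high and 8 mm thick, round a pocket 41 mm (fixture x) by 55 mm (fixture y): the sample's y lies along the fixture's y (either way round). The clamp's foot comes down on its centre.
- pivot (a point): Hinge point of the clamp's handle, 101 mm above the bench at x = -53 mm on the fixture; the hinge axis is the fixture's y.
- handle_grip (a point): Middle of the handle's crossbar: a black bar of 16 mm diameter parallel to the hinge axis (fixture y), 130 mm from the pivot, carried at its ends by two 12 mm steel rods 70 mm apart (a U-shaped handle, open for 45 mm below the bar), so it can be pinched from above, front and back, between the rods. At the start the handle leans back 60 degrees from upright, away from the nest.
- clamp_handle (a joint): Angle of the handle about the fixture's +y: 0 fully back (open, leaning 60 degrees away from the nest), 1.20 at dead centre, 1.31 at the stop, over centre (locked, leaning 15 degrees towards the nest). It turns easily, with some stiffness near the centre as the foot's spring is squeezed.
- clamp_arm (a joint): Angle of the clamp's 130 mm arm (hinged 26 mm below the handle), linked to the handle: 0 open (upright, leaning back 7 degrees), about 1.69 level over the nest. It turns faster than the handle at first, then hardly at all near the centre.
- spindle: Sprung steel spindle with a rubber foot (18 mm diameter) at the end of the clamp arm; origin: centre of the foot's face. It presses with about 10 N on a seated sample when the clamp is locked.
- bush: Bystander: dark steel flanged bush, flange 52 mm, 34 mm high; origin under its centre.
- refblock: Bystander: round steel reference block, 64 mm diameter, 15 mm high; origin under its centre.
- wrench: Bystander: steel wrench, 170 mm long, lying on the bench.
Not all that is in view belongs to the job. Of the things shaped like the part that bears trough_floor, the aluminium one is meant.

How it is judged:
By the outcome, as a careful person would: the job done as asked, in the order asked, and still so for the second after the job is handed in, with the robot touching nothing.
It also fails if it takes over 72 s, if anything falls off the work surface, if the arm or the gripper's body presses on something with over 40 N, if the wrist force passes 120 N, or if a joint passes its speed limit or range.

## Working session

There is one attempt and no reset: what is moved stays moved. The work goes in short steps, Python scripts to look and compute and a shell command to move; the robot and the scene stay as the last step left them, time stands still between calls to the robot, and variables do not carry over. Pictures are saved under pics/ and viewed, about 8 in all and at most 12, crops included, and the job is handed in when it is done.

```bash
mkdir -p pics
cat > h.py <<'E'
import numpy as np,cv2
from plant import robot
from scipy.spatial.transform import Rotation as Rn
def snap(n,f):
    s=robot.read_state(); c=robot.read_camera(n); cv2.imwrite('pics/'+f+'.png',c['image'])
    c['s']=s; c['n']=n; np.save('pics/'+f+'.npy',c,allow_pickle=True); return c
def load(f): return np.load('pics/'+f+'.npy',allow_pickle=True).item()
def ray(c,u,v):
    K=c['K']; x=(u-K[0,2])/K[0,0]; y=(v-K[1,2])/K[1,1]
    if c['n']=='wrist':
        r=np.hypot(x,y); d=np.array([x/r*np.sin(r),y/r*np.sin(r),np.cos(r)]) if r>1e-9 else np.array([0,0,1.])
        T=c['tool_from_camera']; R=Rn.from_rotvec(c['s']['orientation']).as_matrix()
        return R@T[:3,3]+np.array(c['s']['tool_pos']), R@T[:3,:3]@d
    d=np.array([x,y,1]); return -c['R'].T@c['t'], c['R'].T@d
def onz(c,u,v,z):
    o,d=ray(c,u,v); return (o+d*(z-o[2])/d[2]).round(4)
def tri(c1,p1,c2,p2):
    o1,d1=ray(c1,*p1);o2,d2=ray(c2,*p2)
    A=np.c_[d1,-d2]; k=np.linalg.lstsq(A,o2-o1,rcond=None)[0]
    a=o1+d1*k[0];b=o2+d2*k[1]; return ((a+b)/2).round(4),np.linalg.norm(a-b).round(4)
def proj(c,X):
    p=c['R']@np.array(X)+c['t']; p=c['K']@p; return (p[:2]/p[2]).round(1)
E
python3 - <<'E'
from h import *
a=snap('scene','s0');b=snap('side','d0');w=snap('wrist','w0')
for c in (a,b): print(c['K'].round(1).tolist(),(-c['R'].T@c['t']).round(3),c['R'][2].round(2))
print(w['K'],w['tool_from_camera'].round(3)); print(robot.read_state())
E
```

```text
[[496.7, 0.0, 280.4], [0.0, 496.7, 210.8], [0.0, 0.0, 1.0]] [1.105 0.567 1.493] [-0.4  -0.3  -0.87]
[[396.0, 0.0, 277.0], [0.0, 396.0, 206.6], [0.0, 0.0, 1.0]] [ 0.034 -0.634  0.643] [ 0.46  0.73 -0.5 ]
[[325.1922621    0.         277.81270713]
 [  0.         325.1922621  214.12032146]
 [  0.           0.           1.        ]] [[ 0.002 -0.963 -0.27   0.076]
 [ 1.     0.001  0.001 -0.001]
 [-0.    -0.27   0.963 -0.167]
 [ 0.     0.     0.     1.   ]]
{'t': 0.15, 'q': array([ 1.22860398e+00,  1.31007058e-01,  1.48903304e+00,  6.48704176e-06,
        1.52304272e+00, -8.53695162e-02]), 'dq': array([ 0.00137948, -0.00058714, -0.0034715 , -0.00183308, -0.00128923,
        0.00032478]), 'joint_torque': array([ 6.65191328e-04, -5.60483336e+01, -4.92331588e+01,  7.69221364e-02,
        3.06542858e-02, -1.15387688e-04]), 'tool_pos': array([0.15220921, 0.57989849, 0.21781472]), 'orientation': array([-4.02267673e-01, -3.11540588e+00,  2.28506593e-03]), 'force': array([ 0.65075928, -0.01967163,  0.65891228]), 'wrist_torque': array([-0.01754877,  0.02849027,  0.00033501]), 'opening': 0.09280981739676401}
```

View pics/s0.png

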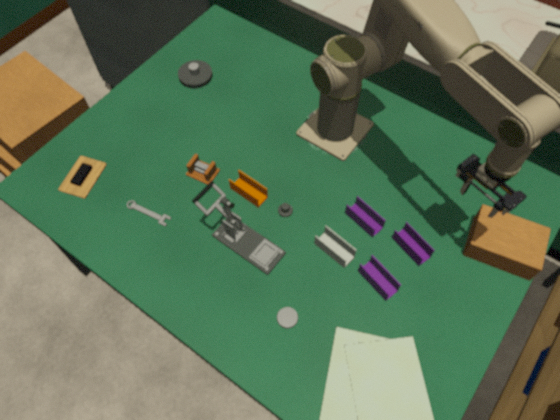

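View pics/d0.png

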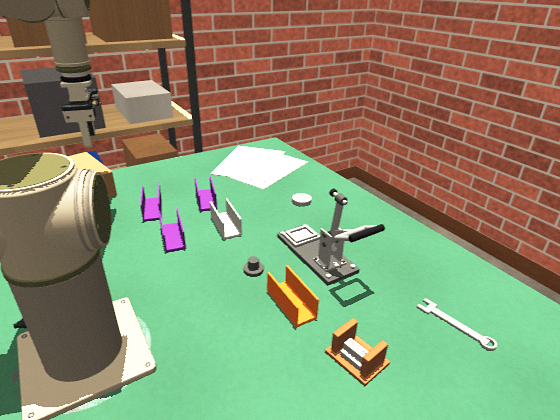

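Scene: the rack holding the bright sample is at about (202,168). The fixture is at (248,240), with its nest at (265,253) and its handle leaning to (210,198). Trough candidates are orange (250,190), purple (365,215), (413,244) and (380,278), and a whitish-grey one (336,246), which looks like the aluminium one. An enlarged crop should confirm this.

Run:
```python
from h import *
a=load('s0')['image'][145:305,175:440]; b=load('d0')['image'][180:390,190:400]
cv2.imwrite('pics/c1.png',cv2.resize(a,None,fx=3,fy=3,interpolation=cv2.INTER_CUBIC))
cv2.imwrite('pics/c2.png',cv2.resize(b,None,fx=2.8,fy=2.8,interpolation=cv2.INTER_CUBIC))
```

```text
(no output)
```

View pics/c1.png

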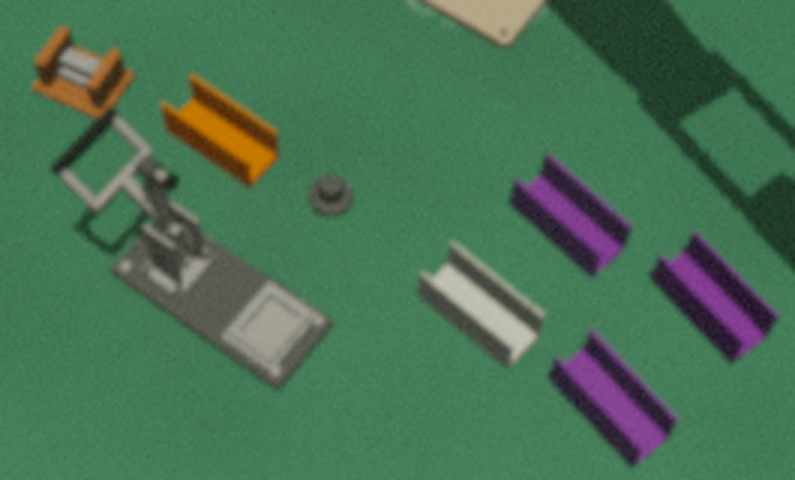

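View pics/c2.png

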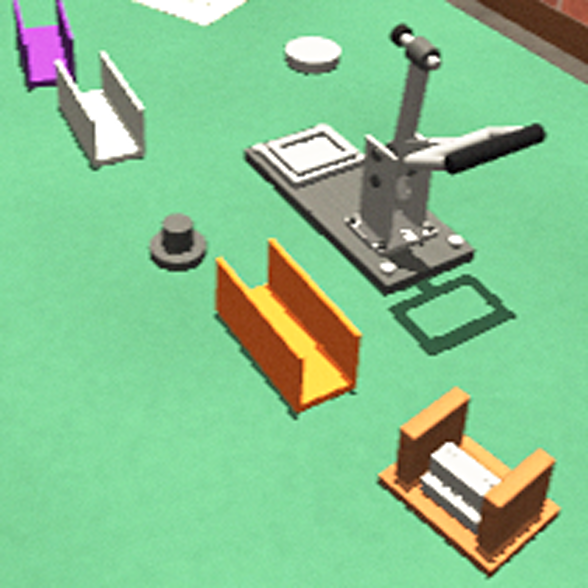

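Confirmed: the only bare-metal (whitish) trough is at scene (336,247), and the orange and purple ones are painted decoys. The sample sits in the wooden rack with its neck running between the cheeks. Next, coarse positions.

Run:
```python
from h import *
a=load('s0');b=load('d0')
A=lambda u,v:(u/3+175-.3,v/3+145-.3)
B=lambda u,v:(u/2.8+190-.3,v/2.8+180-.3)
P={'base corner nest far':((330,322),.012),'base c nest near':((278,387),.012),'base c clamp':((112,266),.012),'nest c':((268,324),.02),
'rack cheek1 top ends a':((66,28),.056),'1b':((40,58),.056),'2a':((118,52),.056),'2b':((92,82),.056),'sample':((80,65),.036),
'trough top walls':((452,242),.056),'w2':((544,315),.056),'w3':((420,277),.056),'w4':((512,350),.056),
'barend1':((112,115),.166),'barend2':((60,165),.166),'bush':((330,190),.02)}
for k,(p,z) in P.items(): print(k,onz(a,*A(*p),z))
print('bar c',tri(a,A(86,140),b,B(498,146)))
print('sample',tri(a,A(80,65),b,B(468,478)))
print('trough floor',onz(a,*A(481,310),.008))
```

```text
base corner nest far [0.5398 0.1524 0.012 ]
base c nest near [0.6346 0.1525 0.012 ]
base c clamp [ 0.6273 -0.086   0.012 ]
nest c [0.5845 0.1014 0.02  ]
rack cheek1 top ends a [ 0.4283 -0.3186  0.056 ]
1b [ 0.4795 -0.3146  0.056 ]
2a [ 0.4188 -0.2453  0.056 ]
2b [ 0.4696 -0.2423  0.056 ]
sample [ 0.4505 -0.2812  0.036 ]
trough top walls [0.4    0.2161 0.056 ]
w2 [0.4162 0.3443 0.056 ]
w3 [0.4561 0.212  0.056 ]
w4 [0.4705 0.3386 0.056 ]
barend1 [ 0.5382 -0.1352  0.166 ]
barend2 [ 0.6179 -0.139   0.166 ]
bush [0.4079 0.0567 0.02  ]
bar c (array([ 0.5801, -0.1359,  0.1692]), np.float64(0.0012))
sample (array([ 0.4451, -0.2837,  0.0282]), np.float64(0.0054))
trough floor [0.4287 0.2775 0.008 ]
```

```bash
for i in 1 2; do python3 -m inch '[[[-3.5,-2.3,-0.4,0,0,0,-1],[-3.5,-2.3,-0.4,0,0,0,-1],[-3.5,-2.3,-0.4,0,0,0,-1],[-3.5,-2.3,-0.4,0,0,0,-1],[-3.5,-2.3,-0.4,0,0,0,-1]]]'; done
python3 -m inch '[[[0,0,0,0,0,0,-1],[0,0,0,0,0,0,-1],[0,0,0,0,0,0,-1]]]'
python3 -c "from h import *; snap('wrist','w1')"
python3 -m inch '[[[-3,-3,-1.3,0,0,0,-1],[-3,-3,-1.3,0,0,0,-1],[-3,-3,-1.3,0,0,0,-1],[-3,-3,-1.3,0,0,0,-1],[-3,-3,-1.3,0,0,0,-1]]]'
python3 -m inch '[[[-3,-3,-1.3,0,0,0,-1],[0,0,0,0,0,0,-1],[0,0,0,0,0,0,-1],[0,0,0,0,0,0,-1]]]'
python3 -c "from h import *; snap('wrist','w2')"
python3 -m inch '[[[0.3,-4.3,1,0,0,0,-1],[0.3,-4.3,1,0,0,0,-1],[0.3,-4.3,1,0,0,0,-1],[0.3,-4.3,1,0,0,0,-1],[0.3,-4.3,1,0,0,0,-1]]]'
python3 -m inch '[[[0.3,-4.3,1,0,0,8,-1],[0,-4.3,1,0,0,8,-1],[0,-4.3,1,0,0,8,-1],[0,0,1,0,0,8,-1],[0,0,1,0,0,8,-1]]]'
python3 -m inch '[[[0,0,0,0,0,8,-1],[0,0,0,0,0,8,-1],[0,0,0,0,0,8,-1],[0,0,0,0,0,6,-1],[0,0,0,0,0,0,-1]]]'
python3 -m inch '[[[0,0,0,0,0,0,-1],[0,0,0,0,0,0,-1]]]'
python3 - <<'E'
from h import *
c=snap('wrist','w3'); print(c['s']['q'])
cv2.imwrite('pics/v12.png',np.hstack([cv2.resize(load(f)['image'],(400,300)) for f in('w1','w2')]))
E
```

```text
t: 0.65
tool_pos: [0.2931, 0.4232, 0.2385]
orientation: [-0.402, -3.116, 0.001]
force: [0.2, 0.0, -0.6]
opening: 0.0929
t: 1.15
tool_pos: [0.4332, 0.2675, 0.2587]
orientation: [-0.402, -3.116, 0.0]
force: [0.7, 0.4, -0.5]
opening: 0.0933
t: 1.45
tool_pos: [0.4318, 0.2695, 0.2582]
orientation: [-0.402, -3.115, 0.0]
force: [0.2, 0.0, 0.1]
opening: 0.0931
t: 2.0
tool_pos: [0.5396, 0.0859, 0.3241]
orientation: [0.398, 3.116, 0.0]
force: [1.0, -0.0, 0.1]
opening: 0.0929
t: 2.4
tool_pos: [0.5602, 0.0508, 0.336]
orientation: [-0.399, -3.115, -0.001]
force: [-0.3, 0.9, 0.3]
opening: 0.0931
t: 2.95
tool_pos: [0.4909, -0.1547, 0.286]
orientation: [-0.398, -3.116, -0.0]
force: [0.6, 0.4, -0.9]
opening: 0.0933
t: 3.45
tool_pos: [0.4388, -0.2721, 0.2359]
orientation: [-1.452, -2.785, -0.0]
force: [-0.2, -0.2, -0.5]
opening: 0.0929
t: 3.95
tool_pos: [0.4397, -0.2709, 0.2364]
orientation: [-2.116, -2.322, -0.0]
force: [0.4, 0.8, -0.9]
opening: 0.0928
t: 4.15
tool_pos: [0.4395, -0.2718, 0.2366]
orientation: [-2.112, -2.325, -0.0]
force: [0.5, 0.4, -0.1]
opening: 0.0932
[-6.53106159e-01 -1.03112389e-01  1.69130945e+00  3.12476185e-05
  1.55346192e+00 -7.48901561e-01]
```

View pics/w3.png

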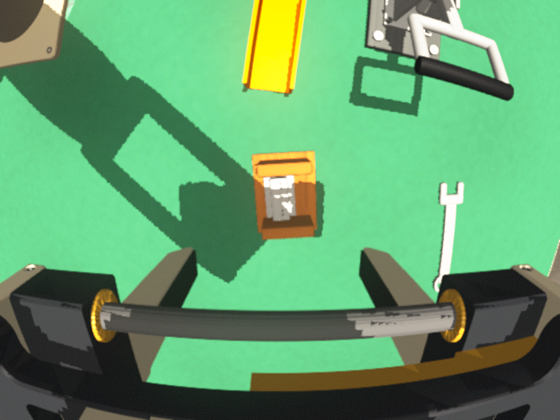

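View pics/w2.png

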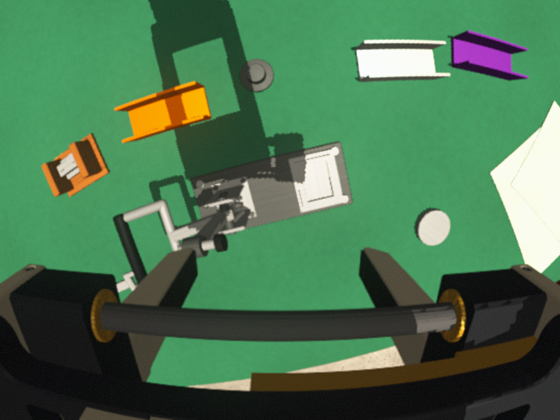

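View pics/w1.png

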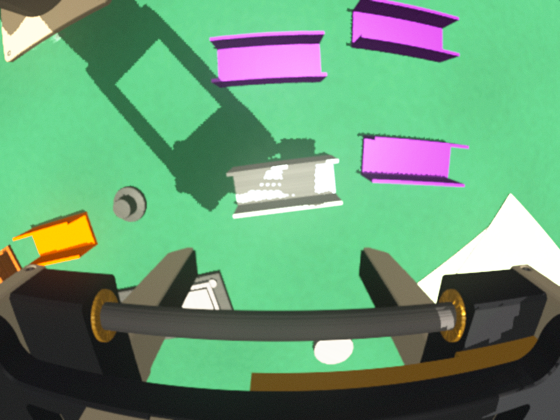

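Wrist views: in w3 the sample sits in the rack at (280,200). In w2 the nest is at (321,181) and the bar runs (118,215)–(143,280). In w1 the aluminium trough is at (286,187). I'll rectify these to metric top views so edges can be read precisely.

```bash
cat >> h.py <<'E'
def pw(c,X):  # world -> wrist pixel
    X=np.asarray(X,float).reshape(-1,3); T=c['tool_from_camera']; R=Rn.from_rotvec(c['s']['orientation']).as_matrix()
    p=((X-np.array(c['s']['tool_pos']))@R-T[:3,3])@T[:3,:3]
    r=np.hypot(p[:,0],p[:,1]); th=np.arctan2(r,p[:,2]); K=c['K']
    return np.c_[K[0,2]+K[0,0]*th*p[:,0]/r,K[1,2]+K[1,1]*th*p[:,1]/r]
def rect(c,cx,cy,z,W,H,s):  # image u -> world y, v -> world x; s m/px
    u,v=np.meshgrid(np.arange(W),np.arange(H))
    X=np.c_[(cx+(v-H/2)*s).ravel(),(cy+(u-W/2)*s).ravel(),np.full(u.size,z)]
    m=pw(c,X).astype(np.float32).reshape(H,W,2)
    im=cv2.remap(c['image'],m[...,0],m[...,1],cv2.INTER_CUBIC)
    for k in range(0,W,50): cv2.line(im,(k,0),(k,4),(0,0,255),1)
    for k in range(0,H,50): cv2.line(im,(0,k),(4,k),(0,0,255),1)
    return im
E
python3 - <<'E'
from h import *
r=rect(load('w3'),.45,-.28,.036,260,280,.0004)
n=rect(load('w2'),.585,.10,.026,260,280,.0004)
t=rect(load('w1'),.435,.277,.056,260,280,.0006)
b=rect(load('w2'),.58,-.137,.166,260,280,.0006)
r5=rect(load('w3'),.45,-.28,.056,260,280,.0004)
cv2.imwrite('pics/r.png',np.vstack([np.hstack([r,n,t]),np.hstack([r5,b,b*0])]))
E
```

```text
(no output)
```

View pics/r.png

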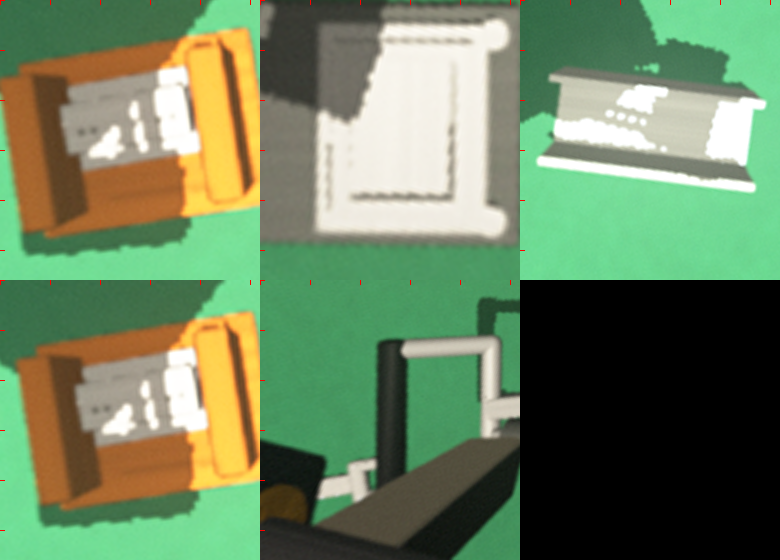

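Rectified panels:
- **Sample:** (0.442,-0.282), yaw about 100°.
- **Nest:** (0.581,0.106), fixture about 90°. The rim edges are 49 and 63 mm apart, as the given sizes require.
- **Bar:** y=-0.136, against -0.135 predicted from the nest.
- **Trough:** (0.430,0.278), yaw about 82°.

The scene view reads x 4–8 mm higher, so I'll look again from closer.

```bash
python3 -m inch '[[[-1,0.2,2,0,0,0,-1],[0,0,2,0,0,-4.5,-1],[0,0,2,0,0,0,-1],[0,0,2,0,0,0,-1],[0,0,1,0,0,0,-1]]]' 25
python3 -m inch '[[[0,0,0,0,0,0,-1],[0,0,0,0,0,0,-1],[0,0,0,0,0,0,-1]]]'
python3 - <<'E'
from h import *
c=snap('wrist','w4'); d=snap('side','d4'); s=snap('scene','s4')
p=c['s']['tool_pos']; print(p)
r=rect(c,.4425,-.2815,.036,390,300,.0003)
x=cv2.resize(d['image'][290:390,300:430],(390,300),interpolation=cv2.INTER_CUBIC)
# scene check of the fixture/trough plane bias: project TCP
print(proj(s,p),proj(d,p))
for q in [(.4424,-.2816,.036),(.5814,.1056,.02),(.4304,.278,.056)]: print(proj(s,q),proj(d,q))
y=cv2.resize(s['image'][130:190,160:238],(390,300),interpolation=cv2.INTER_CUBIC)
cv2.imwrite('pics/r4.png',np.vstack([np.hstack([r,x]),np.hstack([y,cv2.resize(c['image'],(390,300))])]))
E
```

```text
t: 4.7
tool_pos: [0.4414, -0.2815, 0.1446]
orientation: [-2.021, -2.402, 0.0]
force: [0.1, 0.5, -0.8]
opening: 0.0932
t: 5.0
tool_pos: [0.443, -0.2828, 0.1481]
orientation: [2.022, 2.401, 0.0]
force: [-0.6, 0.1, 0.1]
opening: 0.0929
[ 0.44300418 -0.28275897  0.14809979]
[197.6 145.6] [365.3 304.2]
[202.8 164.8] [356.9 347.6]
[265.6 252.7] [300.8 234.3]
[336.2 242. ] [224.5 209.7]
```

View pics/r4.png

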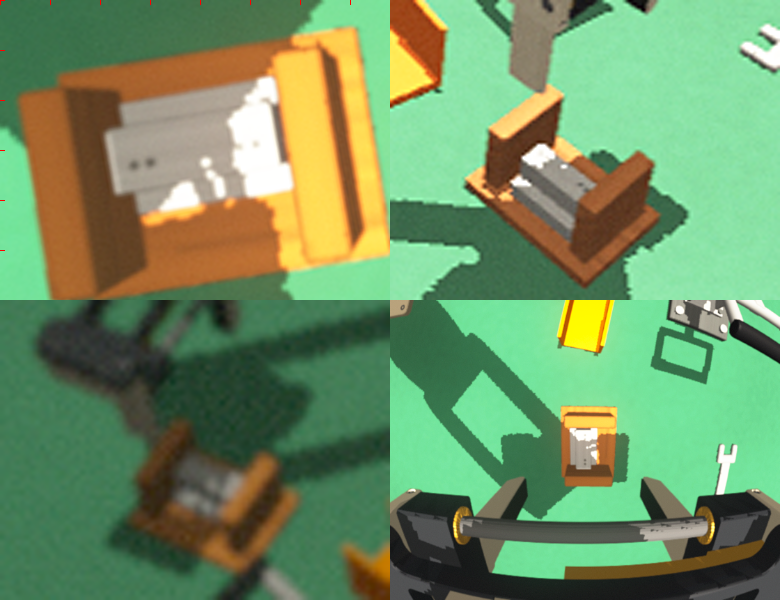

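Run:
```python
from h import *
s=load('s4');d=load('d4');p=s['s']['tool_pos'];R=Rn.from_rotvec(s['s']['orientation']).as_matrix()
for e in (.0465,.064,-.0465,-.064):
  for w in (.0075,-.0075):
    X=p+R@np.array([w,e,0]); print(e,w,X.round(3),proj(s,X),proj(d,X))
for f,c in (('s',s),('d',d)):
  for nm,C in (('sample',(.4422,-.2824)),('nest',(.5814,.1056))):
    a=np.deg2rad(100 if nm=='sample' else 90); y=np.array([np.cos(a),np.sin(a)]); x=np.array([y[1],-y[0]])
    print(f,nm,[tuple(proj(c,[*(np.array(C)+i*.01*x+j*.025*y),.036]).tolist()) for i in(1,-1) for j in(1,-1)])
```

```text
0.0465 0.0075 [ 0.487 -0.267  0.148] [192.3 156.4] [377.6 290.2]
0.0465 -0.0075 [ 0.49  -0.282  0.148] [188.5 154.8] [384.5 294.6]
0.064 0.0075 [ 0.505 -0.264  0.148] [189.6 160.2] [383.3 286.1]
0.064 -0.0075 [ 0.507 -0.279  0.148] [185.7 158.6] [390.1 290.3]
-0.0465 0.0075 [ 0.396 -0.283  0.148] [206.5 136.6] [344.6 314.6]
-0.0465 -0.0075 [ 0.398 -0.298  0.148] [202.8 135.1] [351.5 319.7]
-0.064 0.0075 [ 0.379 -0.286  0.148] [209.1 133. ] [337.8 319.7]
-0.064 -0.0075 [ 0.381 -0.301  0.148] [205.4 131.5] [344.7 324.8]
s sample [(207.2, 169.2), (195.2, 164.2), (210.1, 165.1), (198.1, 160.2)]
s nest [(269.8, 257.0), (257.5, 248.7), (273.5, 252.4), (261.2, 244.3)]
d sample [(350.2, 337.4), (371.1, 353.3), (343.5, 342.7), (364.5, 359.2)]
d nest [(299.0, 224.3), (309.3, 232.9), (293.1, 226.3), (303.3, 235.0)]
```

The side view matches the predicted neck corners within about 1 px, so I trust the wrist fix: sample at (0.442,-0.282). Descending and gripping the neck.

```bash
python3 -m inch '[[[0,-0.1,2.5,0,0,0,-1],[0,0,2.5,0,0,0,-1],[0,0,2.5,0,0,0,-1],[0,0,2,0,0,0,-1],[0,0,1,0,0,0,-1]]]' 30
python3 -m inch '[[[0,0,1,0,0,0,-1],[0,0,0.5,0,0,0,-1],[0,0,0.5,0,0,0,-1],[0,0,0,0,0,0,-1],[0,0,0,0,0,0,-1]]]'
python3 -m inch '[[[0,0,0,0,0,0,1],[0,0,0,0,0,0,1],[0,0,0,0,0,0,1],[0,0,0,0,0,0,1],[0,0,0,0,0,0,1]]]'
python3 -m inch '[[[0,0,0,0,0,0,1],[0,0,0,0,0,0,1],[0,0,0,0,0,0,1],[0,0,0,0,0,0,1],[0,0,0,0,0,0,1]]]'
```

```text
t: 5.65
tool_pos: [0.4405, -0.2817, 0.04]
orientation: [-2.022, -2.401, 0.0]
force: [-0.4, 1.0, 0.1]
opening: 0.0924
t: 6.15
tool_pos: [0.4416, -0.2827, 0.0222]
orientation: [2.023, 2.402, 0.0]
force: [-0.2, 0.6, -0.2]
opening: 0.0928
t: 6.65
tool_pos: [0.4413, -0.2824, 0.0217]
orientation: [2.024, 2.403, -0.0]
force: [-0.3, -0.5, -0.7]
opening: 0.0574
t: 7.15
tool_pos: [0.4414, -0.2824, 0.0217]
orientation: [2.024, 2.403, 0.0]
force: [0.1, -0.1, -0.9]
opening: 0.02
```

Opening 0.020 m, so the neck is held. Lifting, transferring, and measuring the fixture yaw more finely from w2.

```bash
python3 -m inch '[[[0,0,-1,0,0,0,1],[0,0,-2,0,0,0,1],[0,0,-4,0,0,0,1],[0,0,-4,0,0,0,1],[0,0,-4,0,0,0,1]]]'
python3 -m inch '[[[0,0,-4,0,0,0,1],[0,0,-4,0,0,0,1],[0,0,-4,0,0,0,1],[0,0,-3,0,0,0,1],[0,0,0,0,0,0,1]]]'
python3 -m inch '[[[3.8,2.2,0,0,0,0,1],[4,2.3,0,0,0,0,1],[4,2.3,0,0,0,0,1],[4,2.3,0,0,0,0,1],[4,2.3,0,0,0,0,1]]]'
python3 -m inch '[[[4,2.3,0,0,0,0,1],[4,2.3,0,0,0,0,1],[4,2.3,0,0,0,0,1],[4,2.1,0,0,0,0,1],[0,0,0,0,0,-8,1]]]'
python3 -m inch '[[[0,0,0,0,0,-8,1],[0,0,0,0,0,-8,1],[0,0,0,0,0,-8,1],[0,0,0,0,0,-8,1],[0,0,0,0,0,-8,1]]]'
python3 -m inch '[[[0,0,0,0,0,-8,1],[0,0,0,0,0,-8,1],[0,0,0,0,0,-8,1],[0,0,0,0,0,-8,1],[0,0,0,0,0,0,1]]]'
python3 -m inch '[[[0,0,0,0,0,0,1],[0,0,0,0,0,0,1],[0,0,0,0,0,0,1]]]'
python3 - <<'E'
from h import *
c=load('w2')
for z,cx in ((.026,.585),(.012,.585)):
  im=cv2.cvtColor(rect(c,cx,.08,z,600,400,.0003),cv2.COLOR_BGR2GRAY)
  L=cv2.createLineSegmentDetector().detect(im)[0][:,0]
  for l in L:
    n=np.hypot(l[2]-l[0],l[3]-l[1])
    if n>70:
      X=lambda u,v:(round(cx+(v-200)*.0003,4),round(.08+(u-300)*.0003,4))
      print(z,X(l[0],l[1]),X(l[2],l[3]),'ang',round(np.degrees(np.arctan2(l[3]-l[1],l[2]-l[0])),1))
E
```

```text
t: 7.65
tool_pos: [0.4408, -0.282, 0.1734]
orientation: [-2.023, -2.402, 0.0]
force: [1.0, -1.0, -2.0]
opening: 0.0192
t: 8.15
tool_pos: [0.4427, -0.2835, 0.3278]
orientation: [2.018, 2.396, 0.0]
force: [0.4, -0.2, -1.7]
opening: 0.0201
t: 8.65
tool_pos: [0.5195, -0.066, 0.32]
orientation: [-2.023, -2.401, 0.002]
force: [1.4, -0.3, -2.8]
opening: 0.0196
t: 9.15
tool_pos: [0.581, 0.1104, 0.3188]
orientation: [-1.844, -2.538, 0.001]
force: [-0.3, -1.2, -2.3]
opening: 0.0197
t: 9.65
tool_pos: [0.5806, 0.105, 0.3196]
orientation: [-0.862, -3.018, 0.002]
force: [0.0, 0.5, -2.1]
opening: 0.0196
t: 10.15
tool_pos: [0.5807, 0.105, 0.3199]
orientation: [-0.002, -3.139, 0.001]
force: [-0.2, 0.2, -2.9]
opening: 0.0199
t: 10.45
tool_pos: [0.5813, 0.1051, 0.3214]
orientation: [-0.009, -3.141, 0.0]
force: [0.0, -0.4, -3.1]
opening: 0.0196
0.026 (np.float32(0.539), np.float32(0.1372)) (np.float32(0.5383), np.float32(0.0985)) ang -178.9
0.026 (np.float32(0.5751), np.float32(0.0708)) (np.float32(0.6212), np.float32(0.0701)) ang 90.9
0.026 (np.float32(0.6094), np.float32(0.1244)) (np.float32(0.6089), 
[... 1078 characters left out ...]
float32(0.0851)) ang -179.4
0.012 (np.float32(0.6145), np.float32(0.1403)) (np.float32(0.5507), np.float32(0.1411)) ang -89.3
0.012 (np.float32(0.6137), np.float32(0.0019)) (np.float32(0.5559), np.float32(0.0026)) ang -89.3
0.012 (np.float32(0.6259), np.float32(0.0888)) (np.float32(0.6271), np.float32(0.1447)) ang 1.2
0.012 (np.float32(0.5814), np.float32(0.1277)) (np.float32(0.6122), np.float32(0.1274)) ang 90.6
0.012 (np.float32(0.5451), np.float32(0.1)) (np.float32(0.5458), np.float32(0.1301)) ang 1.3
0.012 (np.float32(0.53), np.float32(0.1012)) (np.float32(0.53), np.float32(0.1526)) ang 0.0
0.012 (np.float32(0.5332), np.float32(0.1529)) (np.float32(0.5329), np.float32(0.1199)) ang -179.4
```

Nest refined to (0.582,0.105), yaw 89.4°. Descending partway and checking clearance of the gripper body to the raised spindle.

```bash
python3 -m inch '[[[-0.05,0,4,0,0,0.3,1],[0,0,4,0,0,0,1],[0,0,4,0,0,0,1],[0,0,3,0,0,0,1],[0,0,1,0,0,0,1]]]'
python3 -m inch '[[[0,0,0,0,0,0,1],[0,0,0,0,0,0,1]]]'
python3 - <<'E'
from h import *
for z in (.18,.2,.22): print(z,onz(load('w2'),226,243,z))
d=snap('side','d5'); w=snap('wrist','w5')
cv2.imwrite('pics/v5.png',np.hstack([cv2.resize(d['image'][60:300,200:420],(440,480),interpolation=cv2.INTER_CUBIC),cv2.resize(w['image'],None,fx=.64,fy=.64)[:240] .repeat(2,0)[:480,:360]]))
E
```

```text
t: 10.95
tool_pos: [0.5794, 0.1049, 0.1572]
orientation: [-0.016, -3.135, 0.001]
force: [-0.7, -0.2, -3.6]
opening: 0.0197
t: 11.15
tool_pos: [0.5831, 0.1052, 0.1637]
orientation: [0.015, 3.139, 0.0]
force: [-0.0, -0.6, -1.9]
opening: 0.0199
0.18 [ 0.5913 -0.0147  0.18  ]
0.2 [ 0.5849 -0.0095  0.2   ]
0.22 [ 0.5784 -0.0043  0.22  ]
```

View pics/d5.png

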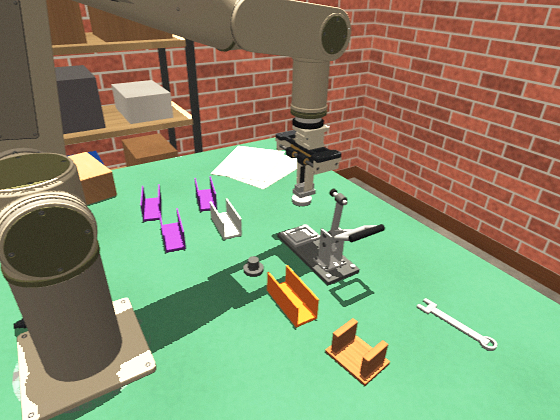

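The side view shows the rack empty and the sample held above the nest (302,198). The spindle foot is at y≈-0.009, leaving about 20 mm to the gripper body. Lowering.

```bash
python3 -m inch '[[[0.05,0,2.5,0,0,0,1],[0,0,2.5,0,0,0,1],[0,0,2.5,0,0,0,1],[0,0,2,0,0,0,1],[0,0,1,0,0,0,1]]]'
python3 -m inch '[[[0,0,1,0,0,0,1],[0,0,0.5,0,0,0,1],[0,0,0.3,0,0,0,1],[0,0,0.2,0,0,0,1],[0,0,0,0,0,0,1]]]'
python3 -m inch '[[[0,0,0.1,0,0,0,1],[0,0,0.1,0,0,0,1],[0,0,0.1,0,0,0,1],[0,0,0,0,0,0,1]]]'
```

```text
t: 11.75
tool_pos: [0.5815, 0.1051, 0.0562]
orientation: [-0.014, -3.141, 0.0]
force: [-0.2, -0.2, -1.8]
opening: 0.02
t: 12.25
tool_pos: [0.5818, 0.1051, 0.037]
orientation: [0.014, 3.141, 0.0]
force: [-0.6, 0.2, -3.6]
opening: 0.0199
t: 12.65
tool_pos: [0.5816, 0.1051, 0.0337]
orientation: [0.014, 3.141, 0.0]
force: [-0.8, -0.1, -2.3]
opening: 0.0198
```

It passed rim height without contact and is at floor level. Releasing and rising.

```bash
python3 -m inch '[[[0,0,0.05,0,0,0,1],[0,0,0,0,0,0,0.3],[0,0,0,0,0,0,0],[0,0,0,0,0,0,0],[0,0,0,0,0,0,0]]]'
python3 -m inch '[[[0,0,0,0,0,0,0],[0,0,-1,0,0,0,0],[0,0,-2,0,0,0,0],[0,0,-4,0,0,0,0],[0,0,-4,0,0,0,0]]]'
python3 -m inch '[[[0,0,-4,0,0,0,0],[0,0,-4,0,0,0,0],[0,0,-4,0,0,0,-0.2],[0,0,-4,0,0,0,-0.2],[0,0,-2,0,0,0,-0.2]]]'
python3 -m inch '[[[0,0,0,0,0,0,-0.2],[0,0,0,0,0,0,-0.2]]]'
python3 - <<'E'
from h import *
c=snap('wrist','w6'); print(c['s']['tool_pos'])
n=rect(c,.582,.105,.048,390,330,.0003); 
b=rect(c,.582,-.12,.166,390,330,.0006); 
cv2.imwrite('pics/r6.png',np.hstack([n,b]))
E
```

```text
t: 13.15
tool_pos: [0.5815, 0.1051, 0.0332]
orientation: [0.014, 3.141, 0.0]
force: [0.8, 0.2, 0.4]
opening: 0.0445
t: 13.65
tool_pos: [0.5807, 0.105, 0.1443]
orientation: [-0.014, -3.14, 0.0]
force: [1.6, 1.1, 1.1]
opening: 0.0466
t: 14.15
tool_pos: [0.5824, 0.1052, 0.329]
orientation: [0.014, 3.135, 0.001]
force: [0.6, -0.7, -0.2]
opening: 0.0559
t: 14.35
tool_pos: [0.5815, 0.1051, 0.3234]
orientation: [0.014, 3.141, 0.0]
force: [-0.0, 0.0, 0.8]
opening: 0.056
[0.58151823 0.10510707 0.32340997]
```

View pics/r6.png

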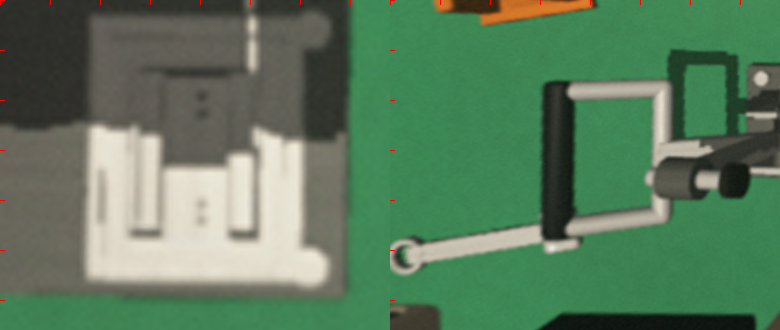

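The sample is seated inside the rim, neck centred at about (195,155) in the left panel. The bar is at (0.581,-0.136,0.166), as the geometry predicts. Now to the handle.

```bash
python3 -m inch '[[[0,-4,0,0,0,0,-0.2],[0,-4,0,0,0,0,-0.2],[0,-4,0,0,0,0,-0.2],[0,-4,0,0,0,0,-0.2],[0,-4,0,0,0,0,-0.2]]]' 12
python3 -m inch '[[[0,-4.1,0,0,0,0,-0.2],[0,0,3,0,0,0,-0.2],[0,0,3,0,0,0,-0.2],[0,0,3,0,0,0,-0.2],[0,0,3,0,0,0,-0.2]]]'
python3 -m inch '[[[0,0,2,0,0,0,-0.2],[0,0,2,0,0,0,-0.2],[0,0,1,0,0,0,-0.2],[0,0,0,0,0,0,-0.2],[0,0,0,0,0,0,-0.2]]]'
python3 -m inch '[[[0,0,0,0,0,0,1],[0,0,0,0,0,0,1],[0,0,0,0,0,0,1],[0,0,0,0,0,0,1],[0,0,0,0,0,0,1]]]'
python3 -m inch '[[[0,0,0,0,0,0,1],[0,0,0,0,0,0,1]]]'
```

```text
t: 14.9
tool_pos: [0.5785, -0.0962, 0.3206]
orientation: [-0.014, -3.138, -0.001]
force: [1.1, 0.0, 0.6]
opening: 0.0557
t: 15.4
tool_pos: [0.5778, -0.1357, 0.1994]
orientation: [-0.015, -3.138, -0.002]
force: [0.7, 0.3, -0.2]
opening: 0.056
t: 15.9
tool_pos: [0.5791, -0.1358, 0.1531]
orientation: [-0.014, -3.141, -0.0]
force: [0.8, 0.5, 0.7]
opening: 0.0557
t: 16.4
tool_pos: [0.5794, -0.1359, 0.1533]
orientation: [0.014, 3.141, -0.0]
force: [-0.5, 0.4, 0.1]
opening: 0.0205
t: 16.6
tool_pos: [0.5794, -0.1357, 0.1533]
orientation: [0.014, 3.141, 0.0]
force: [-1.1, 0.2, 1.1]
opening: 0.0153
```

Bar gripped, opening about 16 mm. Swinging in 5° steps.

```bash
python3 -m inch '[[[0,0.61,-0.96,0,0,0,1],[0,0.69,-0.9,0,0,0,1],[0,0.77,-0.84,0,0,0,1],[0,0.84,-0.77,0,0,0,1],[0,0.9,-0.69,0,0,0,1]]]'
python3 -m inch '[[[0,0,0,0,0,0,1],[0,0,0,0,0,0,1]]]'
```

```text
t: 17.1
tool_pos: [0.5801, -0.0983, 0.1968]
orientation: [0.015, 3.14, -0.003]
force: [0.2, -4.7, 2.3]
opening: 0.0151
t: 17.3
tool_pos: [0.5803, -0.0978, 0.197]
orientation: [0.013, 3.139, -0.002]
force: [-1.5, -3.7, 8.8]
opening: 0.0154
```

```bash
python3 -m inch '[[[0,0.96,-0.61,0,0,0,1],[0,1.01,-0.52,0,0,0,1],[0,1.05,-0.43,0,0,0,1],[0,1.08,-0.34,0,0,0,1],[0,1.11,-0.25,0,0,0,1]]]'
python3 -m inch '[[[0,1.12,-0.15,0,0,0,1],[0,1.13,-0.05,0,0,0,1],[0,1.13,0.05,0,0,0,1],[0,0,0,0,0,0,1]]]'
python3 -m inch '[[[0,0.56,0.06,0,0,0,1],[0,0.56,0.09,0,0,0,1],[0,0.56,0.11,0,0,0,1],[0,0.55,0.13,0,0,0,1],[0,0,0,0,0,0,1]]]'
python3 -m inch '[[[0,0,0,0,0,0,1],[0,0,0,0,0,0,1]]]'
```

```text
t: 17.8
tool_pos: [0.5803, -0.0445, 0.2166]
orientation: [0.013, 3.141, 0.0]
force: [4.4, -2.3, 2.4]
opening: 0.0154
t: 18.2
tool_pos: [0.5803, -0.01, 0.2176]
orientation: [-0.011, -3.141, -0.002]
force: [2.2, 0.8, 3.7]
opening: 0.015
t: 18.7
tool_pos: [0.5803, 0.0106, 0.2134]
orientation: [-0.014, -3.141, 0.001]
force: [1.5, -2.5, -0.0]
opening: 0.0155
t: 18.9
tool_pos: [0.5803, 0.0106, 0.2134]
orientation: [-0.014, -3.141, -0.001]
force: [1.1, -2.5, -0.6]
opening: 0.0159
```

```bash
python3 -m inch '[[[0,0.25,0.07,0,0,0,1],[0,0.25,0.07,0,0,0,1],[0,0,0,0,0,0,1],[0,0,0,0,0,0,1]]]'
```

```text
t: 19.3
tool_pos: [0.5805, 0.0109, 0.2133]
orientation: [-0.019, -3.141, 0.011]
force: [-2.9, -19.5, 5.6]
opening: 0.0155
```

It stops dead at the end stop (19.5 N for a 5 mm command, 0.3 mm of movement), so it is over centre. I'll relieve, open the fingers to show it stays locked, and record it.

```bash
python3 -m inch '[[[0,-0.5,-0.14,0,0,0,1],[0,0,0,0,0,0,0.4],[0,0,0,0,0,0,0.3],[0,0,0,0,0,0,0.3],[0,0,0,0,0,0,0.3]]]'
python3 - <<'E'
from h import *
d=snap('side','d7'); s=snap('scene','s7'); w=snap('wrist','w7')
cv2.imwrite('pics/v7.png',np.hstack([cv2.resize(d['image'][150:290,260:390],(390,420),interpolation=cv2.INTER_CUBIC),cv2.resize(s['image'][190:285,180:290],(400,420),interpolation=cv2.INTER_CUBIC)]))
E
```

```text
t: 19.8
tool_pos: [0.5805, 0.0109, 0.2137]
orientation: [-0.013, -3.141, -0.0]
force: [0.3, 0.2, -0.1]
opening: 0.0324
```

View pics/v7.png

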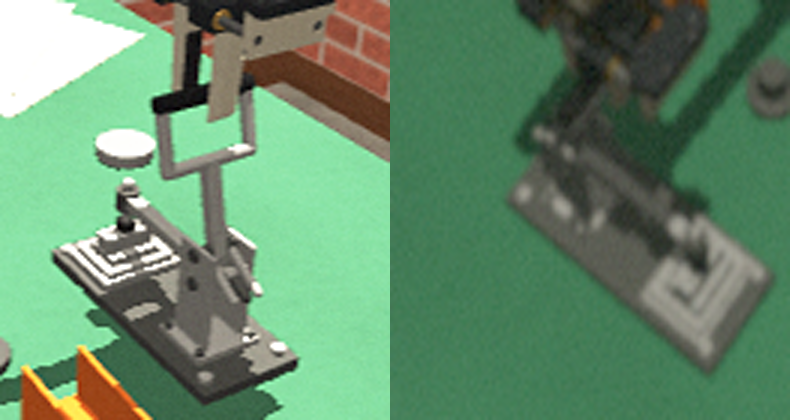

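Side crop: the handle stands over centre, the arm is level, and the rubber foot is on the sample at (127,222), with the fingers open. Now regripping and swinging back.

```bash
python3 -m inch '[[[0,0,0,0,0,0,1],[0,0,0,0,0,0,1],[0,0,0,0,0,0,1],[0,0,0,0,0,0,1],[0,0,0,0,0,0,1]]]'
python3 -m inch '[[[0,-0.55,-0.13,0,0,0,1],[0,-0.56,-0.11,0,0,0,1],[0,-0.56,-0.09,0,0,0,1],[0,-0.56,-0.06,0,0,0,1],[0,-1.13,-0.05,0,0,0,1]]]'
python3 -m inch '[[[0,-1.13,0.05,0,0,0,1],[0,-1.12,0.15,0,0,0,1],[0,-1.11,0.25,0,0,0,1],[0,-1.08,0.34,0,0,0,1],[0,-1.05,0.43,0,0,0,1]]]'
python3 -m inch '[[[0,-1.01,0.52,0,0,0,1],[0,-0.96,0.61,0,0,0,1],[0,-0.9,0.69,0,0,0,1],[0,-0.84,0.77,0,0,0,1],[0,-0.77,0.84,0,0,0,1]]]'
python3 -m inch '[[[0,-0.69,0.9,0,0,0,1],[0,-0.61,0.96,0,0,0,1],[0,0,0,0,0,0,1],[0,0,0,0,0,0,1]]]'
python3 -m inch '[[[0,-0.12,0.25,0,0,0,1],[0,-0.12,0.25,0,0,0,1],[0,0,0,0,0,0,1],[0,0,0,0,0,0,1]]]'
```

```text
t: 20.45
tool_pos: [0.5806, 0.0105, 0.2138]
orientation: [-0.014, -3.142, -0.0]
force: [-0.4, 1.2, 0.1]
opening: 0.0158
t: 20.95
tool_pos: [0.5802, -0.0239, 0.2182]
orientation: [-0.014, -3.141, 0.001]
force: [-0.5, 0.7, 1.1]
opening: 0.0153
t: 21.45
tool_pos: [0.5798, -0.0791, 0.2057]
orientation: [0.014, 3.141, 0.0]
force: [-0.5, 3.4, 1.5]
opening: 0.0157
t: 21.95
tool_pos: [0.5794, -0.1236, 0.1709]
orientation: [-0.014, -3.141, 0.0]
force: [-0.4, 3.5, 2.1]
opening: 0.0161
t: 22.35
tool_pos: [0.579, -0.1356, 0.1514]
orientation: [-0.014, -3.141, -0.002]
force: [2.7, 4.1, -5.5]
opening: 0.0153
t: 22.75
tool_pos: [0.5801, -0.1359, 0.1495]
orientation: [0.012, 3.14, 0.005]
force: [-2.2, 14.4, 11.4]
opening: 0.0156
```

Back at the open stop (reaction 14 N, bar at its start position). Letting go, rising, moving over the nest and turning 90° for the end grip.

```bash
python3 -m inch '[[[0,0.24,-0.5,0,0,0,1],[0,0,0,0,0,0,0],[0,0,0,0,0,0,-0.2],[0,0,0,0,0,0,-0.2],[0,0,0,0,0,0,-0.2]]]'
python3 -m inch '[[[0,0,-2,0,0,0,-0.2],[0,0,-4,0,0,0,-0.2],[0,0,-4,0,0,0,-0.2],[0,0,-4,0,0,0,-0.2],[0,0,-3,0,0,0,-0.2]]]'
python3 -m inch '[[[-0.2,4,0,0,0,0,-1],[0,4,0,0,0,0,-1],[0,4,0,0,0,0,-1],[0,4,0,0,0,0,-1],[0,4,0,0,0,0,-1]]]'
python3 -m inch '[[[0,4.1,0,0,0,0,-1],[0,0,0,0,0,8,-1],[0,0,0,0,0,8,-1],[0,0,0,0,0,8,-1],[0,0,0,0,0,8,-1]]]'
python3 -m inch '[[[0,0,0,0,0,8,-1],[0,0,0,0,0,8,-1],[0,0,0,0,0,8,-1],[0,0,0,0,0,8,-1],[0,0,0,0,0,8,-1]]]'
python3 -m inch '[[[0,0,0,0,0,8,-1],[0,0,0,0,0,8,-1],[0,0,0,0,0,2,-1],[0,0,0,0,0,0,-1],[0,0,0,0,0,0,-1]]]'
python3 -m inch '[[[0,0,0,0,0,0,-1]]]'
python3 - <<'E'
from h import *
c=snap('wrist','w8');p=c['s']['tool_pos'];R=Rn.from_rotvec(c['s']['orientation']).as_matrix(); print(p,R[:2,:2].round(3))
im=cv2.cvtColor(rect(c,.582,.105,.048,400,400,.0003),cv2.COLOR_BGR2GRAY)
for l in cv2.createLineSegmentDetector().detect(im)[0][:,0]:
  n=np.hypot(l[2]-l[0],l[3]-l[1])
  if n>45: print([round(float(q),4) for q in(.582+(l[1]-200)*.0003,.105+(l[0]-200)*.0003,.582+(l[3]-200)*.0003,.105+(l[2]-200)*.0003)])
E
```

```text
t: 23.25
tool_pos: [0.5792, -0.1364, 0.153]
orientation: [-0.015, -3.141, 0.001]
force: [-0.6, -0.3, -0.3]
opening: 0.043
t: 23.75
tool_pos: [0.5796, -0.1364, 0.3263]
orientation: [0.015, 3.139, -0.002]
force: [-0.2, -0.3, 0.2]
opening: 0.0554
t: 24.25
tool_pos: [0.583, 0.0652, 0.3232]
orientation: [0.015, 3.141, -0.001]
force: [1.2, -1.2, 0.1]
opening: 0.0903
t: 24.75
tool_pos: [0.5835, 0.1049, 0.323]
orientation: [0.888, 3.013, -0.001]
force: [-0.1, -0.4, -1.1]
opening: 0.0926
t: 25.25
tool_pos: [0.5836, 0.1046, 0.323]
orientation: [1.866, 2.527, -0.001]
force: [0.3, 0.4, -0.1]
opening: 0.093
t: 25.75
tool_pos: [0.5835, 0.1048, 0.3231]
orientation: [2.23, 2.213, -0.0]
force: [-0.6, -0.3, 0.1]
opening: 0.0929
t: 25.85
tool_pos: [0.5835, 0.1049, 0.3231]
orientation: [2.23, 2.212, -0.0]
force: [0.9, 0.0, 0.2]
opening: 0.093
[0.58347371 0.10493189 0.3231075 ] [[ 0.008  1.   ]
 [ 1.    -0.008]]
[0.6208, 0.0774, 0.6223, 0.1401]
[0.548, 0.1096, 0.5636, 0.1067]
[0.5683, 0.0964, 0.5961, 0.0962]
[0.5758, 0.0766, 0.5916, 0.0767]
[0.6043, 0.1145, 0.5563, 0.1149]
[0.5874, 0.0824, 0.5736, 0.0824]
[0.6115, 0.1412, 0.5526, 0.1422]
[0.6036, 0.1242, 0.5574, 0.1246]
[0.5414, 0.1416, 0.5415, 0.1112]
[0.5567, 0.1175, 0.6043, 0.1169]
[0.6079, 0.1224, 0.6078, 0.1048]
[0.5241, 0.1111, 0.5394, 0.111]
[0.5571, 0.1264, 0.6024, 0.1263]
[0.6318, 0.0992, 0.6322, 0.0786]
[0.5372, 0.1581, 0.6257, 0.1574]
[0.5775, 0.0739, 0.5795, 0.0583]
[0.6307, 0.079, 0.6316, 0.0452]
[0.5924, 0.0546, 0.5922, 0.0741]
[0.6257, 0.1548, 0.5376, 0.1558]
[0.5424, 0.0772, 0.5721, 0.077]
[0.542, 0.107, 0.5414, 0.0782]
[0.5957, 0.0768, 0.6201, 0.0765]
[0.5717, 0.0899, 0.5912, 0.0897]
```

Sample measured in the nest: neck edges y 0.096/0.115, ends x 0.556/0.604, so centre (0.5805,0.1055). Descending for the end grip, fingers staying above the rim (0.026).

```bash
python3 -m inch '[[[0.05,-0.25,4,0,0,0,-1],[0,0,4,0,0,0,-1],[0,0,4,0,0,0,-1],[0,0,4,0,0,0,-1],[0,0,4,0,0,0,-1]]]' 25
python3 -m inch '[[[0,0,3,0,0,0,-1],[0,0,3,0,0,0,-1],[0,0,1.5,0,0,0,-1],[0,0,1,0,0,0,-1],[0,0,0.5,0,0,0,-1]]]'
python3 -m inch '[[[0,0,0.2,0,0,0,-1],[0,0,0.1,0,0,0,-1],[0,0,0,0,0,0,-1]]]'
python3 -m inch '[[[0,0,0,0,0,0,1],[0,0,0,0,0,0,1],[0,0,0,0,0,0,1],[0,0,0,0,0,0,1],[0,0,0,0,0,0,1]]]'
python3 -m inch '[[[0,0,0,0,0,0,1],[0,0,0,0,0,0,1],[0,0,0,0,0,0,1]]]'
```

```text
t: 26.4
tool_pos: [0.5809, 0.1056, 0.1218]
orientation: [2.23, 2.212, 0.001]
force: [-0.2, 0.5, 0.3]
opening: 0.0928
t: 26.9
tool_pos: [0.5812, 0.1056, 0.033]
orientation: [2.231, 2.212, 0.0]
force: [-0.1, 0.3, 0.4]
opening: 0.093
t: 27.2
tool_pos: [0.5818, 0.1057, 0.0313]
orientation: [2.231, 2.211, 0.002]
force: [-0.2, -0.6, -0.0]
opening: 0.093
t: 27.7
tool_pos: [0.581, 0.1056, 0.0302]
orientation: [2.231, 2.211, 0.0]
force: [0.1, 0.6, -0.3]
opening: 0.0575
t: 28.0
tool_pos: [0.581, 0.1056, 0.0301]
orientation: [-2.231, -2.211, -0.0]
force: [0.5, -1.1, -0.2]
opening: 0.05
```

Held by its ends (0.050). Lifting and going over the aluminium trough.

```bash
python3 -m inch '[[[0,0,-1,0,0,0,1],[0,0,-2,0,0,0,1],[0,0,-4,0,0,0,1],[0,0,-4,0,0,0,1],[0,0,-4,0,0,0,1]]]'
python3 -m inch '[[[0,0,-3,0,0,0,1],[2.85,-2.5,0,0,0,0,1],[2.85,-2.5,0,0,0,0,1],[2.85,-2.5,0,0,0,0,1],[2.85,-2.6,0,0,0,0,1]]]'
python3 -m inch '[[[2.85,-2.5,0,0,0,-3,1],[2.85,-2.5,0,0,0,0,1],[0,0,0,0,0,-8,1],[0,0,0,0,0,-8,1],[0,0,0,0,0,-8,1]]]'
python3 -m inch '[[[0,0,0,0,0,-8,1],[0,0,0,0,0,-8,1],[0,0,0,0,0,-8,1],[0,0,0,0,0,-8,1],[0,0,0,0,0,-8,1]]]'
python3 -m inch '[[[0,0,0,0,0,-8,1],[0,0,0,0,0,-8,1],[0,0,0,0,0,0,1],[0,0,0,0,0,0,1],[0,0,0,0,0,0,1]]]'
python3 - <<'E'
from h import *
c=snap('wrist','w9');p=c['s']['tool_pos'];R=Rn.from_rotvec(c['s']['orientation']).as_matrix(); print(p,R[:2,:2].round(3))
for nm in('w1','w9'):
 im=rect(load(nm),.43,.278,.056,600,400,.0003); cv2.imwrite('pics/q_%s.png'%nm,im)
 for l in cv2.createLineSegmentDetector().detect(cv2.cvtColor(im,cv2.COLOR_BGR2GRAY))[0][:,0]:
  n=np.hypot(l[2]-l[0],l[3]-l[1])
  if n>90: print(nm,[round(float(q),4) for q in(.43+(l[1]-200)*.0003,.278+(l[0]-300)*.0003,.43+(l[3]-200)*.0003,.278+(l[2]-300)*.0003)])
E
```

```text
t: 28.5
tool_pos: [0.5803, 0.1055, 0.1818]
orientation: [-2.231, -2.211, 0.001]
force: [0.8, 0.2, -2.7]
opening: 0.0498
t: 29.0
tool_pos: [0.4797, 0.2212, 0.2105]
orientation: [-2.232, -2.211, 0.0]
force: [0.5, 0.6, -2.7]
opening: 0.0496
t: 29.5
tool_pos: [0.4293, 0.2769, 0.2106]
orientation: [-1.644, -2.677, 0.0]
force: [0.7, -0.2, -1.8]
opening: 0.0498
t: 30.0
tool_pos: [0.4297, 0.2764, 0.2105]
orientation: [-0.631, -3.077, 0.0]
force: [0.8, -0.5, -2.0]
opening: 0.0496
t: 30.5
tool_pos: [0.4299, 0.2766, 0.2103]
orientation: [-0.211, -3.134, 0.0]
force: [-1.2, -0.2, -2.9]
opening: 0.0495
[0.42992972 0.27657654 0.21027982] [[-0.991  0.134]
 [ 0.134  0.991]]
w1 [0.4529, 0.2828, 0.4438, 0.2103]
w1 [0.4385, 0.2524, 0.4431, 0.286]
w1 [0.4018, 0.2675, 0.3952, 0.2166]
w1 [0.4493, 0.3347, 0.4164, 0.3388]
w1 [0.4502, 0.2093, 0.4665, 0.3386]
w9 [0.4108, 0.3404, 0.3955, 0.2173]
w9 [0.4363, 0.2482, 0.4478, 0.3339]
w9 [0.4601, 0.3394, 0.4439, 0.2103]
w9 [0.4526, 0.223, 0.4661, 0.3277]
w9 [0.4333, 0.2205, 0.4365, 0.2481]
w9 [0.4474, 0.3337, 0.4144, 0.3378]
w9 [0.4764, 0.2226, 0.4889, 0.3157]
w9 [0.4726, 0.3177, 0.4602, 0.2254]
```

Trough refined: centre (0.4304,0.2778), yaw 82.8°, measured length 130 mm and outer width about 55 mm (130 and 54 expected). One inner edge reads 2 mm off, but there is 5 mm of clearance per side. Lowering.

```bash
python3 -m inch '[[[0,0.12,3,0,0,-0.5,1],[0,0,3,0,0,0,1],[0,0,3,0,0,0,1],[0,0,2.5,0,0,0,1],[0,0,2,0,0,0,1]]]'
python3 -m inch '[[[0,0,1,0,0,0,1],[0,0,1,0,0,0,1],[0,0,0.5,0,0,0,1],[0,0,0,0,0,0,1]]]'
python3 -m inch '[[[0,0,1,0,0,0,1],[0,0,1,0,0,0,1],[0,0,0.5,0,0,0,1],[0,0,0.3,0,0,0,1],[0,0,0,0,0,0,1]]]'
python3 -m inch '[[[0,0,0.15,0,0,0,1],[0,0,0.1,0,0,0,1],[0,0,0.05,0,0,0,1],[0,0,0,0,0,0,1]]]'
```

```text
t: 31.05
tool_pos: [0.4294, 0.2774, 0.0733]
orientation: [-0.195, -3.134, 0.001]
force: [0.6, 0.4, -2.6]
opening: 0.0498
t: 31.45
tool_pos: [0.4302, 0.2778, 0.0501]
orientation: [-0.193, -3.136, 0.0]
force: [0.2, -0.2, -2.7]
opening: 0.0497
t: 31.95
tool_pos: [0.4297, 0.2776, 0.0215]
orientation: [-0.192, -3.135, 0.001]
force: [-0.1, 0.2, -2.5]
opening: 0.0499
t: 32.35
tool_pos: [0.4302, 0.2778, 0.0192]
orientation: [0.192, 3.136, 0.0]
force: [-0.2, -0.8, -2.6]
opening: 0.0496
```

```bash
python3 -m inch '[[[0,0,0.07,0,0,0,1],[0,0,0.05,0,0,0,1],[0,0,0,0,0,0,1],[0,0,0,0,0,0,1]]]'
python3 -m inch '[[[0,0,0,0,0,0,0.2],[0,0,0,0,0,0,-0.3],[0,0,0,0,0,0,-0.3],[0,0,0,0,0,0,-0.3],[0,0,0,0,0,0,-0.3]]]'
python3 -m inch '[[[0,0,-1,0,0,0,-0.3],[0,0,-3,0,0,0,-0.3],[0,0,-4,0,0,0,-0.3],[0,0,-4,0,0,0,-0.3],[0,0,-4,0,0,0,-0.3]]]'
python3 -m inch '[[[0,0,0,0,0,0,-1],[0,0,0,0,0,0,-1],[0,0,0,0,0,0,-1]]]'
python3 - <<'E'
from h import *
c=snap('wrist','w10'); d=snap('side','d10')
n=rect(c,.43,.278,.036,390,400,.0004)
cv2.imwrite('pics/r10.png',np.hstack([n,cv2.resize(d['image'][160:360,200:400],(400,400),interpolation=cv2.INTER_CUBIC)]))
E
```

```text
t: 32.75
tool_pos: [0.4303, 0.2778, 0.0181]
orientation: [0.192, 3.135, 0.0]
force: [-0.2, 1.0, 0.3]
opening: 0.0496
t: 33.25
tool_pos: [0.4303, 0.2779, 0.018]
orientation: [0.192, 3.136, 0.0]
force: [-0.2, 0.2, -0.5]
opening: 0.0607
t: 33.75
tool_pos: [0.43, 0.2777, 0.1803]
orientation: [0.192, 3.135, 0.0]
force: [1.1, -0.2, -0.4]
opening: 0.0606
t: 34.05
tool_pos: [0.4295, 0.2775, 0.177]
orientation: [-0.192, -3.134, 0.001]
force: [0.1, -0.7, -0.1]
opening: 0.0797
```

The picture budget is used up, so I'll do the final checks numerically: sample edges in the trough, and the clamp region compared with the initial side image.

Run:
```python
from h import *
c=load('w10')
im=cv2.cvtColor(rect(c,.43,.278,.036,500,400,.0003),cv2.COLOR_BGR2GRAY)
for l in cv2.createLineSegmentDetector().detect(im)[0][:,0]:
  n=np.hypot(l[2]-l[0],l[3]-l[1])
  if n>50: print([round(float(q),4) for q in(.43+(l[1]-200)*.0003,.278+(l[0]-250)*.0003,.43+(l[3]-200)*.0003,.278+(l[2]-250)*.0003)],round(n*.3,1))
a=load('d0')['image'].astype(int);b=load('d10')['image'].astype(int);l7=load('d7')['image'].astype(int)
for nm,(r0,r1,c0,c1) in dict(handle=(222,245,345,388),armtip=(188,206,328,350),bush=(255,278,242,266),wrench=(296,350,415,498),block=(192,208,290,314)).items():
  print(nm,np.abs(a-b)[r0:r1,c0:c1].mean().round(1),'locked:',np.abs(a-l7)[r0:r1,c0:c1].mean().round(1))
```

```text
[0.4169, 0.2741, 0.4177, 0.2898] 15.8
[0.4202, 0.2852, 0.4174, 0.2554] 30.0
[0.4677, 0.3431, 0.4504, 0.205] 139.1
[0.414, 0.3355, 0.4086, 0.2957] 40.1
[0.4494, 0.3163, 0.4517, 0.3323] 16.1
[0.4042, 0.2205, 0.4267, 0.2178] 22.7
[0.4362, 0.253, 0.4189, 0.2529] 17.3
[0.4403, 0.2879, 0.436, 0.2535] 34.7
[0.4076, 0.2845, 0.3983, 0.2117] 73.4
[0.4416, 0.2532, 0.4485, 0.3088] 56.0
[0.4527, 0.336, 0.4185, 0.3403] 34.4
[0.4375, 0.217, 0.442, 0.2531] 36.3
[0.4569, 0.204, 0.4743, 0.342] 139.1
[0.4037, 0.3357, 0.4143, 0.3485] 16.6
[0.4145, 0.2571, 0.4165, 0.2741] 17.1
[0.4496, 0.2066, 0.4379, 0.2166] 15.4
[0.4294, 0.2512, 0.4294, 0.2336] 17.6
[0.4084, 0.2564, 0.411, 0.2774] 21.2
handle 5.7 locked: 54.6
armtip 5.9 locked: 56.9
bush 5.8 locked: 9.8
wrench 6.1 locked: 8.4
block 4.5 locked: 8.8
```

```bash
python3 -c "
from plant import robot
print(robot.read_state()['t'],robot.read_state()['force']); print(robot.close_job())"
```

```text
34.15 [0.10180655 0.12983429 0.6129287 ]
the job is handed in; nothing more can be done
None
```

The job is done and handed in at 34 s of the 72 s allowed, with every step in the order asked. The sample went from the rack to the nest, and the clamp was locked over centre on it and then swung fully back. The sample was then gripped by its ends and set on the floor of the aluminium trough.

**What the checks showed**
- **Clamp locked:** the handle met its stop with 19.5 N for almost no movement. It stayed over centre with the fingers open, and the side view showed the foot on the sample.
- **Clamp open again:** the handle met the back stop with a reaction of about 14 N per axis. The side image at the handle and arm tip matches the start, with a mean difference of about 6 grey levels against about 55 when locked.
- **Sample in the trough:** it was released at the expected height (tool tip at z = 0.018). Its neck edges measure a centre near (0.429, 0.278), against a trough centre of (0.430, 0.278).
- **Other objects:** the bush, reference block and wrench look unchanged in the side image.

**What failed or disagreed**
- The scene camera put objects 4–8 mm further out in x than the wrist camera did. The side camera agreed with the wrist camera on the sample, so I used the wrist values.
- One inner edge of the trough measured about 2 mm off, within the 5 mm of clearance on each side.
- I could not view the last picture because the 12-picture limit was reached, so the final state was checked by numbers only.

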